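Comb loose guide rods into their grooved tray

TASK

Two steel guide rods were dropped askew across the grooved parts tray on the analyser deck. Take the wide comb (the one that spans the tray, not the narrow one), draw it over the tray across the grooves so that each rod turns parallel to the grooves and drops fully into one, without touching the rods with the gripper, then stand the comb upright on the deck, off the tray.

Things in the scene. Friction and masses are not known exactly. Their poses are not given: they have to be found in the camera images.
- wide_comb_grip (a point): Wide grey comb standing on its teeth (its narrow twin is 100 mm long): point at the centre of its grip, 68 mm above its flat underside (teeth and end feet flush). z up, y along the 200 mm head, x across it; same either way round. Grip: 24 mm thick (x; grasp across this), 50 mm (y), 38 to 96 mm up; head bar 14 mm thick below 40 mm; feet 50 mm long (x), 88 mm either side in y. 0.22 kg.
- tray: Fixed dark tray, 204 (x) by 188 mm (y); origin: underside centre, z up. 9 grooves along y, 15 mm wide, 20 mm pitch along x; ridges 20 mm, flat 12 mm rim 25 mm up. Comb's feet fit the side rims, head along tray y: its teeth then catch rods on the ridges but clear seated rods by 4 mm. Draw it along x at about 50 mm/s from just past one end (tray x -100 mm) to 80 mm past the centre; rods drop in.
- rod_a: Steel rod, 12 mm diameter, 130 mm long, 0.115 kg. Origin at its middle, on the axis; x along the rod. It starts lying on the ridges (origin 26 mm above the deck), 20 to 27 degrees askew to the grooves; fully in a groove its origin is 15 mm above the deck.
- rod_b: The second rod, the same as rod_a, in the other half of the tray and askew the other way.
There are look-alikes about, which are no part of the job. Leave any orange look-alike of the rod_a alone.

How it is judged:
On the way, in this order (a step that is already met when the one before it is completed fails the run):
1. the wide comb is over the tray (x of wide_comb_grip in the frame of tray between -0.15 and 0.15 m and y of wide_comb_grip in the frame of tray between -0.06 and 0.06 m and z of wide_comb_grip in the frame of tray between 0.08 and 0.16 m), for 0.1 s.
2. both rods lie in grooves, before the comb is set down (x of rod_a in the frame of tray between -0.09 and 0.09 m and y of rod_a in the frame of tray between -0.03 and 0.03 m and z of rod_a in the frame of tray between 0.01 and 0.0185 m and angle between the x axis of each of rod_a, rod_b and the y axis of tray, either way round below 0.175 rad and x of rod_b in the frame of tray between -0.09 and 0.09 m and y of rod_b in the frame of tray between -0.03 and 0.03 m and z of rod_b in the frame of tray between 0.01 and 0.0185 m and height (world z) of wide_comb_grip above 0.083 m), for 0.2 s.
At the end, for the whole second after the job is handed in: Each rod lies in a tray groove: middle 10 to 18.5 mm above the tray's underside, within 30 mm of the tray's centre along the grooves and 90 mm across them, parallel to them within 10 degrees. The wide comb stands on the deck: grip centre 55 to 81 mm up, upright within 10 degrees (x of rod_a in the frame of tray between -0.09 and 0.09 m and y of rod_a in the frame of tray between -0.03 and 0.03 m and z of rod_a in the frame of tray between 0.01 and 0.0185 m and angle between the x axis of each of rod_a, rod_b and the y axis of tray, either way round below 0.175 rad and x of rod_b in the frame of tray between -0.09 and 0.09 m and y of rod_b in the frame of tray between -0.03 and 0.03 m and z of rod_b in the frame of tray between 0.01 and 0.0185 m and height (world z) of wide_comb_grip between 0.055 and 0.081 m and angle between wide_comb_grip's own z axis and vertical below 0.175 rad); the robot touches nothing.
It fails at once if the gripper or arm touches a rod (more than 1 N) (contact force between any of the fingers, the arm and rod_a above 1 N or contact force between any of the fingers, the arm and rod_b above 1 N).
It also fails if it takes over 54 s, if anything falls off the work surface, if the arm or the gripper's body presses on something with over 40 N, if the wrist force passes 120 N, or if a joint passes its speed limit or range.

ROBOT

A 6-joint arm with a two-finger parallel gripper is mounted at the origin on the work surface. World frame = base frame: x ahead of the robot, y to its left, z up, the work surface at z = 0. Lengths are in m, angles in rad, forces in N, time in s.
With the tool pointing down it reaches from about 0.4 to 0.825 m from the base axis. Payload 7 kg.
Tool frame: the origin (TCP) lies at the centre of the arm's flange, where the gripper is bolted on; the fingertips stand 178 mm ahead of it and the grasp point (between the pads) lies ahead of it (tcp_to_grasp is the z of the grasp point in the tool frame, in m); z points along the fingers, x is the direction in which the jaws open and shut, and the axes are right-handed (so a half turn about z gives the same grasp; the last joint's range is limited). The gripper opens to 88 mm and grips with 3 to 60 N. Pads are 19 mm wide; open, the fingers measure 130 mm over their backs; the gripper's body (78 mm by 193 mm) begins 47 mm behind the grasp point.
Start: joints at [1.446, 0.359, 0.012, 0, -1.224, -0.288], TCP at [0.271, 0.618, 0.405] pointing down, gripper open.
Joint ranges: [-3.07, 3.07], [-1.43, 2.12], [-1.02, 1.25], [-3.03, 1.67], [-3.05, -0], [-3.03, 3.03]. Speed limits (rad/s): [2.39, 2.39, 3.01, 3.14, 3.14, 3.14].

INTERFACE

Orientations are given as [roll, pitch, yaw] about the fixed x, y, z axes, in that order (R = Rz(yaw) Ry(pitch) Rx(roll)).
In Python, from station import get_state, grab_frame, job_done, tcp_to_grasp gives the robot as it stands.
- The arm moves only by the tool drive_tool, never from a script. Its argument "moves" is a list of rows, each a list of 7 numbers: the shift along the tool's x, y, z in mm, then the turn, a rotation vector about the tool's x, y, z in degrees, then the closure, from -1 (fully open) to 1 (shut), so that 0 is half open. In form: [[dx, dy, dz, ax, ay, az, claw], ...]. A call has 1 to 12 rows; each row is the pose to reach, as a shift and turn from the pose commanded when the call began, along the tool's axes at that moment; what a row does not reach only later rows make up. A row lasts 1/8 s, in which the tool goes at most 62.5 mm and 10.7 degrees, less where a joint would pass 70% of its speed; a pose out of reach is approached as far as the arm can. A call with a gripper value outside its range is refused whole. The fingers move at their own pace and stop on an object; "grip_force" is the grip in N (left out, the last holds). Time passes only in rows, so rows that repeat a pose let the fingers close. It gives the time, the measured TCP pose, the force and the opening at its end, in the units of the state.
- get_state(): the state, without advancing time (a new reading comes with each control period).
- grab_frame(name): name is "side" or "top" or "wrist"; returns a dict with "img" (384x512x3 uint8, red, green, blue), "range_z" (384x512 float32, m along the optical axis (not along the pixel's ray), 0 where there is no reading), "fovy" (degrees; the focal length in pixels is half the picture's height over the tangent of half this angle, whatever the lens; pixels are square), "cx", "cy" (the principal point, pixels), "rvec" (rotation vector, rad) and "tvec" (3), from world to camera coordinates, as OpenCV has them. Camera axes: x right, y down, z forward; pixel columns grow to the right and rows downward; lengths in m; the calibration is good to about 2 mm. A picture is of the moment at which its call begins.
- job_done(): hands the job in, once; it reports no verdict.
The state is a dict: "t": time; "q": joint angles; "qd": joint speeds; "joint_efforts": joint torques, N m; "eef_pos": TCP position; "ee_rot": TCP orientation; "force": force on the tool from outside, world axes, zero at the start; "moment": the same for the moment, N m; "width": finger opening in m.
Only numpy, scipy, OpenCV 4.12 (cv2) and the standard library are available. Lean on these libraries where they do the work, as an engineer would, in place of code of your own. Each camera call takes 0.05 s, during which the arm holds its last target. There are 200 camera calls.

## Working session

There is one attempt and no reset: what is moved stays moved. The work goes in short steps, Python scripts to look and compute and a tool call to move; the robot and the scene stay as the last step left them, time stands still between calls to the robot, and variables do not carry over. Pictures are saved under pics/ and viewed, about 8 in all and at most 12, crops included, and the job is handed in when it is done.

Besides the shell and the picture viewer there is one more tool, called after "Emit:" as name(argument=value, ...), one argument or row to a line, values as JSON. drive_tool: Moves the arm, as the interface text tells. Its arguments: {"type":"object","properties":{"moves":{"type":"array"},"grip_force":{"type":"number"}},"required":["moves"]}

```bash
mkdir -p pics; ls; cat > h.py <<'E'
import numpy as np, cv2
from station import get_state, grab_frame, tcp_to_grasp
def cam(f):
    h,w=f["img"].shape[:2]; F=h/2/np.tan(np.radians(f["fovy"])/2)
    R=cv2.Rodrigues(np.array(f["rvec"],float))[0]; t=np.array(f["tvec"],float)
    return F,f["cx"],f["cy"],R,t
def ray(f,u,v,z):
    F,cx,cy,R,t=cam(f); c=-R.T@t; d=R.T@np.array([(u-cx)/F,(v-cy)/F,1]); return c+d*(z-c[2])/d[2]
def cloud(f):
    F,cx,cy,R,t=cam(f); Z=f["range_z"].astype(float); v,u=np.indices(Z.shape)
    P=np.stack([(u-cx)/F*Z,(v-cy)/F*Z,Z],-1); W=(P-t)@R; W[Z==0]=np.nan; return W
def save(f,n,crop=None,s=1):
    im=f["img"][...,::-1]
    if crop: a,b,c,d=crop; im=im[b:d,a:c]
    cv2.imwrite("pics/"+n+".png",cv2.resize(im,None,fx=s,fy=s,interpolation=cv2.INTER_CUBIC))
E
python3 - <<'E'
from h import *
import pickle
fs={n:grab_frame(n) for n in("top","side")}
pickle.dump(fs,open("f.pkl","wb"))
s=get_state(); print(s["t"],s["eef_pos"],s["ee_rot"],s["width"],tcp_to_grasp)
im=np.hstack([fs[n]["img"] for n in fs])[...,::-1]
cv2.imwrite("pics/a.png",cv2.resize(im,(800,300),interpolation=cv2.INTER_AREA))
save(fs["top"],"top",s=1.5)
for n in fs: print(n,fs[n]["fovy"],-cam(fs[n])[3].T@cam(fs[n])[4])
E
```

```text
pics
0.1 [0.27073246 0.6181531  0.40382994] [-3.14146214e+00 -1.46045770e-03 -1.98373961e+00] 0.08740472218998388 0.1593
top 49.64898708538321 [ 0.37566252 -0.00157192  0.94282312]
side 42.15527378548606 [ 0.11301758 -0.81729468  0.69941733]
```

View pics/top.png

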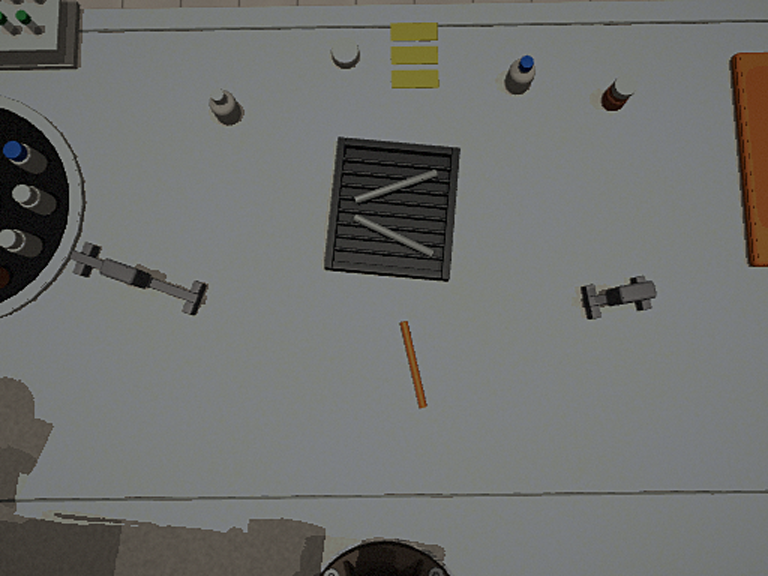

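View pics/a.png

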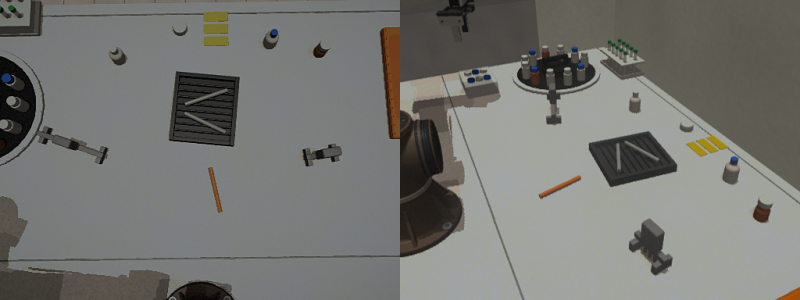

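The wide comb is probably the one at top px (94,186), about 85 px long. The one at (413,198) is about 48 px long, so that is the narrow twin. The tray is at px (262,139) with two grey rods on it. The orange rod at (275,243) is the look-alike. Next I measure these and crop the comb.

```bash
python3 - <<'E'
from h import *
import pickle
fs=pickle.load(open("f.pkl","rb"))
for n in fs:
    f=fs[n]; W=cloud(f); x,y,z=W[...,0],W[...,1],W[...,2]
    g=f["img"].astype(int)
    for nm,(x0,x1,y0,y1) in dict(wide=(.2,.5,.18,.46),narrow=(.2,.5,-.4,-.15)).items():
        m=(x>x0)&(x<x1)&(y>y0)&(y<y1)&(z>.012)&(z<.13)
        nl,lab,st,_=cv2.connectedComponentsWithStats(m.astype(np.uint8))
        if nl<2: print(n,nm,"none");continue
        m=lab==1+np.argmax(st[1:,4])
        P=W[m]; r=cv2.minAreaRect(P[:,:2].astype(np.float32)*1000)
        T=P[P[:,2]>.085]; rt=cv2.minAreaRect(T[:,:2].astype(np.float32)*1000) if len(T)>5 else None
        print(n,nm,len(P),"rect",np.round(r[0],1),np.round(r[1],1),round(r[2],1),"top",rt and (np.round(rt[0],1),np.round(rt[1],1),round(rt[2],1)),np.percentile(P[:,2],[50,99]).round(4))
    # tray
    m=(x>.35)&(x<.7)&(y>-.2)&(y<.2)&(z>.012)&(z<.05)
    nl,lab,st,_=cv2.connectedComponentsWithStats(m.astype(np.uint8)); m=lab==1+np.argmax(st[1:,4])
    P=W[m]; r=cv2.minAreaRect(P[:,:2].astype(np.float32)*1000); print(n,"tray",np.round(r[0],1),np.round(r[1],1),round(r[2],1),np.percentile(P[:,2],[5,50,90]).round(4))
    # colour-mask outline of the tray cast on z=.025, and rods
    if n=="top":
        gm=(g.max(2)<75).astype(np.uint8); gm[:, :210]=0; gm[:,315:]=0; gm[:85]=0; gm[195:]=0
        gm=cv2.morphologyEx(gm,cv2.MORPH_CLOSE,np.ones((15,15)))
        c=max(cv2.findContours(gm,0,2)[0],key=cv2.contourArea); hp=cv2.convexHull(c)[:,0]
        R=np.array([ray(f,u,v,.025)[:2] for u,v in hp],np.float32)*1000; r=cv2.minAreaRect(R); print("tray mask",r,cv2.boxPoints(r).round(0).tolist())
    rm=(g.min(2)>95)&m
    nl,lab,st,ce=cv2.connectedComponentsWithStats(rm.astype(np.uint8))
    for i in range(1,nl):
        if st[i,4]<60: continue
        q=np.argwhere(lab==i)[:,::-1]; R=np.array([ray(f,u,v,.03)[:2] for u,v in q],np.float32)*1000
        r=cv2.minAreaRect(R); print(n,"rod",np.round(r[0],1),np.round(r[1],1),round(r[2],1),ce[i].round(0),np.nanmedian(z[lab==i]).round(4))
save(fs["top"],"comb",(40,150,150,220),5)
E
```

```text
top wide 538 rect [493.9 317.7] [114.4  50.1] 62.4 top (array([492.4, 357.2]), array([15.1, 43.7]), 0.0) [0.0409 0.0988]
top narrow 704 rect [ 464.6 -351.2] [49.8 99.6] 9.1 top (array([ 464.6, -351.4]), array([23.8, 50.1]), 8.9) [0.0614 0.0994]
top tray [605.5 -21.2] [187.9 204.2] 83.8 [0.0133 0.0236 0.0304]
tray mask ((603.7999267578125, -21.17156219482422), (187.7728271484375, 207.05072021484375), 83.80348205566406) [[491.0, -103.0], [697.0, -126.0], [717.0, 61.0], [511.0, 83.0]]
top rod [637.1 -26.7] [  5.1 127.7] 17.7 [262. 124.] 0.0321
top rod [562.2 -21.6] [128.5   4.7] 63.2 [262. 156.] 0.032
side wide 363 rect [491.  317.3] [123.2  48.5] 63.3 top (array([491.5, 357.5]), array([51.7, 16.3]), 88.7) [0.0393 0.0957]
side narrow 1601 rect [ 462.7 -352.1] [51.6 97. ] 8.6 top (array([ 462.8, -354.5]), array([24.9, 49.3]), 9.5) [0.0544 0.0966]
side tray [603.6 -22.1] [194.2 206.6] 83.4 [0.013  0.0207 0.0273]
side rod [632.9 -29.6] [  9.2 128.5] 18.5 [310. 193.] 0.0296
side rod [558.2 -25.9] [121.6   9. ] 63.7 [279. 200.] 0.0298
```

View pics/comb.png

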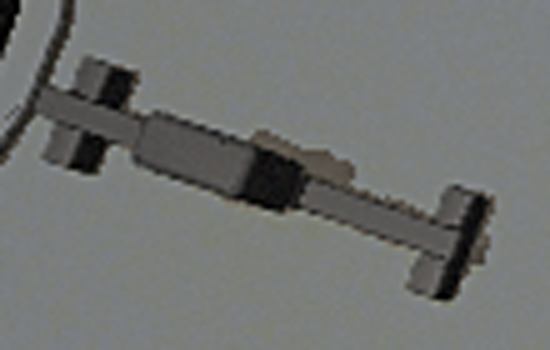

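The crop shows the left comb with its 200 mm head and two end feet, so it is the wide one. My region cut it off, so I remeasure it with wider limits.

```bash
python3 - <<'E'
from h import *
import pickle
fs=pickle.load(open("f.pkl","rb"))
for n in fs:
    f=fs[n]; W=cloud(f); x,y,z=W[...,0],W[...,1],W[...,2]
    m=(x>.4)&(x<.65)&(y>.2)&(y<.46)&(z>.006)&(z<.13)
    nl,lab,st,_=cv2.connectedComponentsWithStats(m.astype(np.uint8))
    for i in range(1,nl):
        if st[i,4]<40: continue
        P=W[lab==i]; r=cv2.minAreaRect(P[:,:2].astype(np.float32)*1000)
        print(n,len(P),np.round(r[0],1),np.round(r[1],1),round(r[2],1),P[:,2].max().round(4))
        for lo,hi in((.085,.13),(.034,.046),(.006,.03)):
            T=P[(P[:,2]>lo)&(P[:,2]<hi)]
            if len(T)>5:
                rt=cv2.minAreaRect(T[:,:2].astype(np.float32)*1000); print("  ",lo,len(T),np.round(rt[0],1),np.round(rt[1],1),round(rt[2],1),np.median(T[:,2]).round(4))
    # colour/ray check of grip top corners
# wrist view of where things are
from scipy.spatial.transform import Rotation as Ro
s=get_state(); print(Ro.from_euler('xyz',s["ee_rot"]).as_matrix().round(3))
E
```

```text
top 73 [612.1 457.3] [73.1  5.3] 0.0 0.0158
   0.006 73 [612.1 457.3] [73.1  5.3] 0.0 0.0106
top 1048 [503.1 360.6] [200.1  49.7] 69.9 0.1009
   0.085 286 [503.2 360.5] [50.9 23.5] 71.0 0.0962
   0.034 366 [504.9 359.9] [200.1  19.9] 69.1 0.0406
   0.006 309 [502.3 358.3] [194.2  49.7] 69.9 0.0253
side 535 [499.1 355.5] [199.7  49.9] 70.3 0.0977
   0.085 98 [500.1 358.8] [54.4 24. ] 72.6 0.094
   0.034 97 [479.6 305.2] [91.5 21.6] 65.4 0.0387
   0.006 214 [499.9 357.7] [195.   49.9] 70.3 0.0185
[[-0.401 -0.916 -0.   ]
 [-0.916  0.401 -0.001]
 [ 0.001 -0.    -1.   ]]
```

Emit:
drive_tool(
  moves=[
    [14, -32, 0, 0, 0, 9, -1],
    [29, -63, 0, 0, 0, 17, -1],
    [43, -95, 0, 0, 0, 26, -1],
    [58, -126, 0, 0, 0, 35, -1],
    [72, -158, 0, 0, 0, 43, -1],
    [86, -189, 0, 0, 0, 52, -1],
    [101, -221, 0, 0, 0, 60, -1],
    [115, -252, 10, 0, 0, 69, -1],
    [129, -284, 40, 0, 0, 78, -1],
    [144, -315, 70, 0, 0, 86.4, -1],
    [144, -315, 90, 0, 0, 86.4, -1],
    [144, -315, 90, 0, 0, 86.4, -1],
  ],
  grip_force=30,
)

```text
t: 1.6
eef_pos: [0.5014, 0.3592, 0.3127]
ee_rot: [-3.138, -0.001, 2.791]
force: [-0.5, 0.2, 0.1]
width: 0.0874
```

```bash
python3 - <<'E'
from h import *
from scipy.spatial.transform import Rotation as Ro
s=get_state(); print(s["t"],s["eef_pos"],np.degrees(s["ee_rot"]),s["force"],s["q"])
f=grab_frame("wrist"); save(f,"w1",s=1.2)
W=cloud(f); x,y,z=W[...,0],W[...,1],W[...,2]
for lo,hi in((.085,.105),(.03,.046),(.008,.03)):
    m=(x>.4)&(x<.6)&(y>.24)&(y<.46)&(z>lo)&(z<hi); T=W[m]
    if len(T)>9:
        rt=cv2.minAreaRect(T[:,:2].astype(np.float32)*1000); print(lo,len(T),np.round(rt[0],1),np.round(rt[1],1),round(rt[2],1),np.median(T[:,2]).round(4))
E
```

```text
1.6 [0.50140457 0.35917153 0.3127242 ] [-1.79784981e+02 -8.44970813e-02  1.59898689e+02] [-0.54886556  0.18457414  0.11178719] [ 9.37692024e-01  3.37292629e-01 -2.41943815e-01 -4.42267628e-04
 -9.95574966e-01 -1.28828197e+00]
0.085 2322 [503.1 358. ] [49.4 23.9] 70.3 0.0957
0.03 1886 [502.4 358.4] [198.4  22.4] 72.2 0.0399
0.008 932 [513.4 374.5] [231.2  73.8] 61.3 0.0256
```

View pics/w1.png

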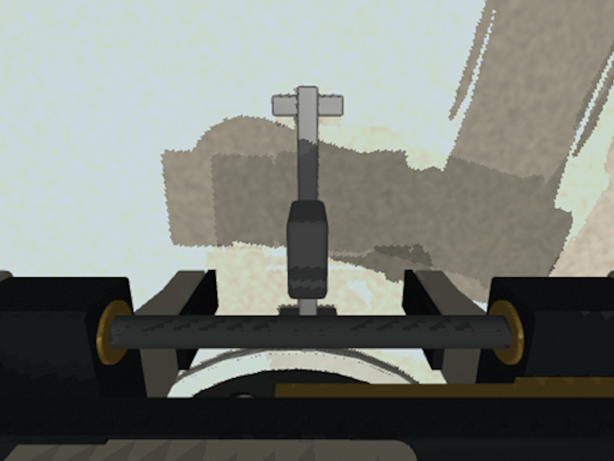

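The picture shows the grip at (307,250), centred between the open fingers, and its top measures 95.7 mm. Next I descend, grasp and lift.

Emit:
drive_tool(
  moves=[
    [-1, 0, 20, 0, 0, -0.3, -1],
    [-1, 0, 40, 0, 0, -0.3, -1],
    [-1, 0, 60, 0, 0, -0.3, -1],
    [-1, 0, 74, 0, 0, -0.3, -1],
    [-1, 0, 82, 0, 0, -0.3, -1],
    [-1, 0, 82, 0, 0, -0.3, -1],
    [-1, 0, 82, 0, 0, -0.3, 1],
    [-1, 0, 82, 0, 0, -0.3, 1],
    [-1, 0, 82, 0, 0, -0.3, 1],
    [-1, 0, 82, 0, 0, -0.3, 1],
    [-1, 0, 82, 0, 0, -0.3, 1],
    [-1, 0, 82, 0, 0, -0.3, 1],
  ],
  grip_force=40,
)

```text
t: 3.15
eef_pos: [0.5025, 0.3596, 0.2326]
ee_rot: [-3.142, 0.0, 2.797]
force: [0.6, 0.1, -0.0]
width: 0.0332
```

Emit:
drive_tool(
  moves=[
    [0, 0, 0, 0, 0, 0, 1],
    [0, 0, 0, 0, 0, 0, 1],
    [0, 0, 0, 0, 0, 0, 1],
    [0, 0, 0, 0, 0, 0, 1],
    [0, 0, 0, 0, 0, 0, 1],
  ],
)

```text
t: 3.78
eef_pos: [0.5025, 0.3596, 0.2326]
ee_rot: [-3.142, 0.0, 2.797]
force: [-0.7, -0.1, -1.7]
width: 0.0239
```

Emit:
drive_tool(
  moves=[
    [0, 0, -15, 0, 0, 0, 1],
    [0, 0, -45, 0, 0, 0, 1],
    [0, 0, -75, 0, 0, 0, 1],
    [-8, -23, -95, 0, 0, -1, 1],
    [-23, -70, -100, 0, 0, -3, 1],
    [-39, -118, -100, 0, 0, -5, 1],
    [-56, -168, -100, 0, 0, -7, 1],
    [-73, -218, -100, 0, 0, -9, 1],
    [-90, -268, -100, 0, 0, -11, 1],
    [-105, -315, -100, 0, 0, -12.5, 1],
    [-114, -341, -95, 0, 0, -13.5, 1],
    [-116, -349, -90, 0, 0, -13.5, 1],
  ],
)

```text
t: 5.28
eef_pos: [0.4933, -0.0095, 0.3233]
ee_rot: [3.141, 0.001, 3.03]
force: [0.8, 1.0, -2.9]
width: 0.0236
```

```bash
cat > meas.py <<'E'
from h import *
s=get_state(); print(s["t"],s["eef_pos"].round(4) if hasattr(s["eef_pos"],'round') else s["eef_pos"],np.degrees(s["ee_rot"]).round(2),np.round(s["force"],1),s["width"])
def view(n,name,crop=None,sc=1.2):
    f=grab_frame(n); save(f,name,crop,sc); return f
E
python3 - <<'E'
from meas import *
fs=[view("side","s2",(180,120,400,285),3.5),view("top","t2",(190,60,340,260),2.9),view("wrist","w2")]
for f in fs:
    W=cloud(f); x,y,z=W[...,0],W[...,1],W[...,2]
    zb=.06
    m=(x>.42)&(x<.57)&(y>-.14)&(y<.13)&(z>zb)&(z<.106); T=W[m]
    if len(T)>9:
        rt=cv2.minAreaRect(T[:,:2].astype(np.float32)*1000); print("comb",len(T),np.round(rt[0],1),np.round(rt[1],1),round(rt[2],1),np.nanpercentile(T[:,2],[2,50,98]).round(4))
    m=(x>.48)&(x<.73)&(y>-.14)&(y<.1)&(z>.022)&(z<.0275); T=W[m]
    if len(T)>9:
        rt=cv2.minAreaRect(T[:,:2].astype(np.float32)*1000); print("rim",len(T),np.round(rt[0],1),np.round(rt[1],1),round(rt[2],1))
E
```

```text
5.275 [ 0.4933 -0.0095  0.3233] [1.7998e+02 4.0000e-02 1.7363e+02] [ 0.8  1.  -2.9] 0.02362254304237738
comb 310 [490.9 -10.6] [192.  50.] 83.5 [0.0898 0.0982 0.1054]
rim 1011 [603.5 -23.4] [193.  205.1] 84.0
comb 14 [476.5 -88.4] [41.  11.8] 12.1 [0.0922 0.0985 0.1053]
rim 88 [532.9 -99.8] [21.7 67.5] 55.4
comb 93 [502.7  72.1] [ 2.9 49.8] 83.5 [0.0933 0.1013 0.1057]
rim 7469 [605.9 -28.6] [178.  204.6] 84.1
```

View pics/s2.png

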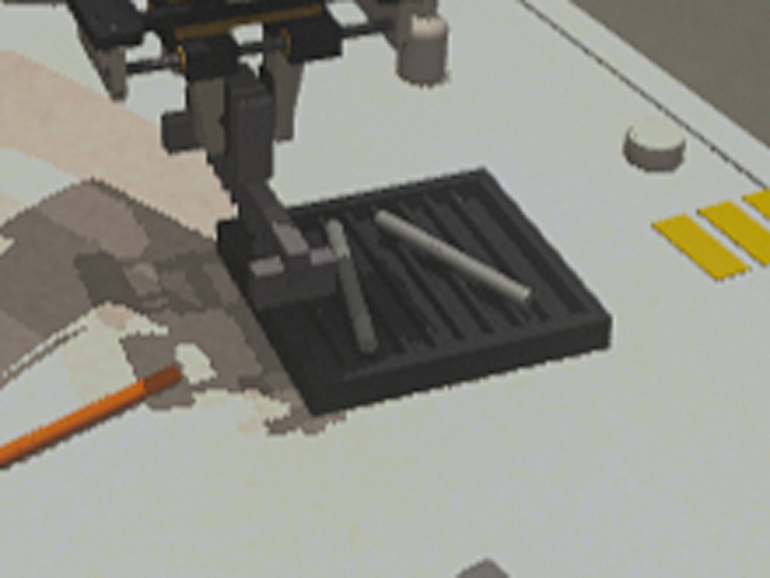

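View pics/w2.png

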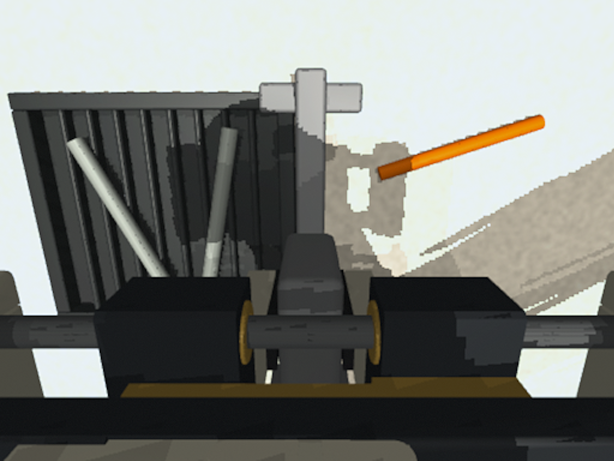

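The side view shows the comb just off the tray's near end and parallel to it. Both rods are still askew, at (350,285) and (455,255). One numeric check of foot against rim from the wrist view comes before lowering.

```bash
python3 - <<'E'
from meas import *
f=grab_frame("wrist"); W=cloud(f).reshape(-1,3); W=W[np.isfinite(W[:,0])]
a=np.radians(-6.2); L=W.copy(); d=W[:,:2]-[.605,-.0215]; L[:,0]=d@[np.cos(a),np.sin(a)]; L[:,1]=d@[-np.sin(a),np.cos(a)]
c=L[(L[:,2]>.075)&(L[:,2]<.18)&(L[:,0]>-.17)&(L[:,0]<-.05)&(L[:,1]<-.04)]
print("comb -y end",np.percentile(c[:,1],[0.5,2]),"x",c[c[:,1]<-.08][:,0].min(),c[c[:,1]<-.08][:,0].max(),"z",np.percentile(c[c[:,1]<-.08][:,2],[2,50,98]))
t=L[(L[:,2]>.02)&(L[:,2]<.028)&(abs(L[:,0])<.12)&(L[:,1]<-.06)]
print("tray -y edge",np.percentile(t[:,1],[0.5,2]))
t=L[(L[:,2]>.015)&(L[:,2]<.028)&(abs(L[:,0])<.15)&(abs(L[:,1])<.08)]
print("tray x",np.percentile(t[:,0],[.5,99.5]))
E
```

```text
5.425 [ 0.4937 -0.0079  0.3229] [179.99  -0.   173.7 ] [-0.1 -0.2 -2.9] 0.023840693665061558
comb -y end [-0.09814915 -0.09704347] x -0.13736954289514774 -0.08740148367474544 z [0.11452546 0.11689533 0.13134815]
tray -y edge [-0.09556314 -0.09548699]
tray x [-0.10010301  0.10292208]
```

Comb and rims agree to within about 2 mm. I shift -2 mm in y, lower onto the rims and check the force.

Emit:
drive_tool(
  moves=[
    [-3, -2, 15, 0, 0, 0, 1],
    [-6, -2, 35, 0, 0, 0, 1],
    [-8, -2, 52, 0, 0, 0, 1],
    [-8, -2, 60, 0, 0, 0, 1],
    [-8, -2, 63, 0, 0, 0, 1],
    [-8, -2, 65, 0, 0, 0, 1],
    [-8, -2, 65, 0, 0, 0, 1],
  ],
)

```text
t: 6.35
eef_pos: [0.5016, -0.0108, 0.258]
ee_rot: [3.141, 0.001, 3.033]
force: [0.2, -0.5, -3.5]
width: 0.0239
```

Emit:
drive_tool(
  moves=[
    [0, 0, 0.5, 0, 0, 0, 1],
    [-6, 0, 0.5, 0, 0, 0, 1],
    [-12, 0, 0.5, 0, 0, 0, 1],
    [-18, 0, 0.5, 0, 0, 0, 1],
    [-24, 0, 0.5, 0, 0, 0, 1],
    [-30, 0, 0.5, 0, 0, 0, 1],
    [-36, 0, 0.5, 0, 0, 0, 1],
    [-42, 0, 0.5, 0, 0, 0, 1],
    [-48, 0, 0.5, 0, 0, 0, 1],
    [-54, 0, 0.5, 0, 0, 0, 1],
  ],
)

```text
t: 7.6
eef_pos: [0.5544, -0.0172, 0.2576]
ee_rot: [-3.14, -0.003, 3.032]
force: [-9.0, 1.2, 10.4]
width: 0.0238
```

```bash
python3 - <<'E'
from meas import *
view("side","s3",(180,120,400,285),3.5)
E
```

```text
7.6 [ 0.5544 -0.0172  0.2576] [-179.94   -0.18  173.73] [-9.   1.2 10.4] 0.023798296742656978
```

View pics/s3.png

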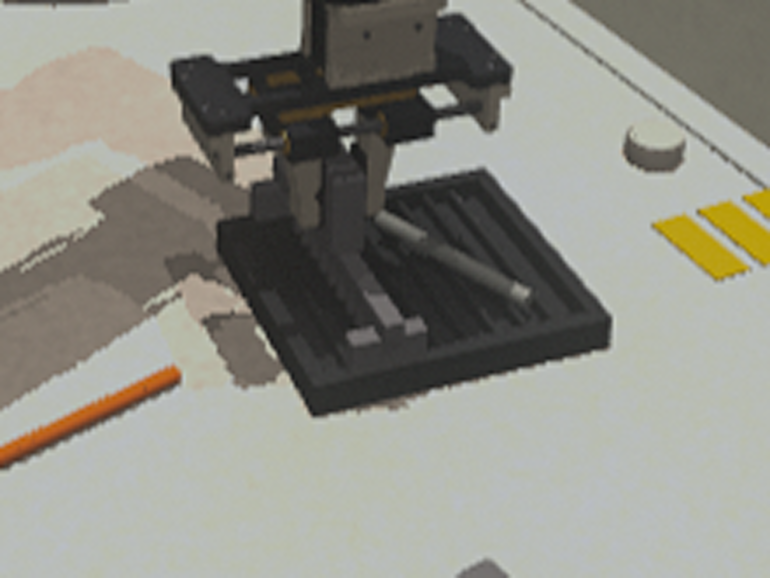

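The comb rides on the rims with about 13 N of press, and the second rod at (455,255) has not been reached yet. I continue the sweep.

Emit:
drive_tool(
  moves=[
    [-6, 0, 0, 0, 0, 0, 1],
    [-12, 0, 0, 0, 0, 0, 1],
    [-18, 0, 0, 0, 0, 0, 1],
    [-24, 0, 0, 0, 0, 0, 1],
    [-30, 0, 0, 0, 0, 0, 1],
    [-36, 0, 0, 0, 0, 0, 1],
    [-42, 0, 0, 0, 0, 0, 1],
    [-48, 0, 0, 0, 0, 0, 1],
    [-54, 0, 0, 0, 0, 0, 1],
    [-60, 0, 0, 0, 0, 0, 1],
    [-66, 0, 0, 0, 0, 0, 1],
    [-72, 0, 0, 0, 0, 0, 1],
  ],
)

```text
t: 9.15
eef_pos: [0.626, -0.0249, 0.2576]
ee_rot: [-3.141, -0.003, 3.032]
force: [-8.9, 0.8, 9.7]
width: 0.0238
```

Emit:
drive_tool(
  moves=[
    [-6, 0, 0, 0, 0, 0, 1],
    [-12, 0, 0, 0, 0, 0, 1],
    [-18, 0, 0, 0, 0, 0, 1],
    [-24, 0, 0, 0, 0, 0, 1],
    [-30, 0, 0, 0, 0, 0, 1],
    [-36, 0, 0, 0, 0, 0, 1],
    [-42, 0, 0, 0, 0, 0, 1],
    [-48, 0, 0, 0, 0, 0, 1],
    [-54, 0, 0, 0, 0, 0, 1],
    [-57, 0, 0, 0, 0, 0, 1],
    [-57, 0, 0, 0, 0, 0, 1],
  ],
)

```text
t: 10.52
eef_pos: [0.6833, -0.0311, 0.2576]
ee_rot: [-3.141, -0.001, 3.032]
force: [-5.5, -0.3, 5.8]
width: 0.024
```

```bash
python3 - <<'E'
from meas import *
f=view("side","s4",(180,120,400,285),3.5)
E
```

```text
10.525 [ 0.6833 -0.0311  0.2576] [-1.7996e+02 -8.0000e-02  1.7375e+02] [-5.5 -0.3  5.8] 0.023979392028504985
```

View pics/s4.png

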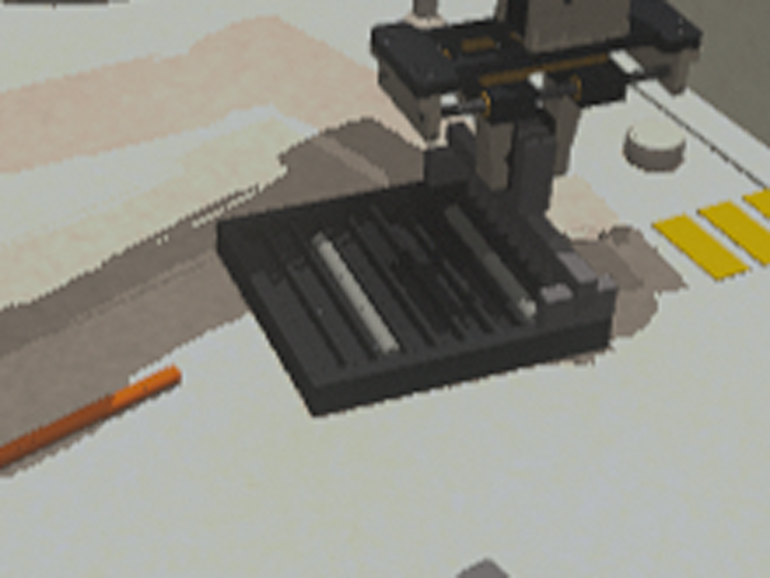

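Both rods now look parallel and seated, at (355,290) and (490,260). I lift the comb and check their heights.

Emit:
drive_tool(
  moves=[
    [0, 0, -10, 0, 0, 0, 1],
    [0, 0, -30, 0, 0, 0, 1],
    [0, 0, -55, 0, 0, 0, 1],
    [0, 0, -70, 0, 0, 0, 1],
    [0, 0, -70, 0, 0, 0, 1],
  ],
)

```text
t: 11.2
eef_pos: [0.6839, -0.0308, 0.3285]
ee_rot: [3.141, 0.003, 3.033]
force: [-0.6, 0.7, -3.4]
width: 0.0237
```

```bash
cat > rods.py <<'E'
from meas import *
def rods():
  for n in("side","top"):
    f=grab_frame(n); W=cloud(f); g=f["img"].astype(int); L=W-[.605,-.0215,0]; a=np.radians(-6.2); c,s=np.cos(a),np.sin(a)
    lx=L[...,0]*c+L[...,1]*s; ly=-L[...,0]*s+L[...,1]*c; z=L[...,2]
    m=(abs(lx)<.095)&(abs(ly)<.085)&(z<.035)&(g.min(2)>70)
    nl,lab,st,ce=cv2.connectedComponentsWithStats(m.astype(np.uint8))
    for i in range(1,nl):
        if st[i,4]<50: continue
        k=lab==i; r=cv2.minAreaRect(np.stack([lx[k],ly[k]],-1).astype(np.float32)*1000)
        print(n,ce[i].round(),"tray xy",np.round(r[0],1),np.round(r[1],1),round(r[2],1),"z",np.percentile(z[k],[10,50,90]).round(4))
  return
E
python3 - <<'E'
from rods import *
rods()
E
```

```text
11.2 [ 0.6839 -0.0308  0.3285] [1.7995e+02 1.6000e-01 1.7375e+02] [-0.6  0.7 -3.4] 0.023700069216684043
side [282. 204.] tray xy [-41.   -6.8] [131.1  13.2] 87.4 z [0.0151 0.0185 0.0208]
top [271. 123.] tray xy [ 41.9 -18.6] [10.1 33.3] 0.3 z [0.0076 0.0097 0.0119]
top [290. 124.] tray xy [ 42.8 -63.9] [10.5 30.7] 2.5 z [0.0071 0.0092 0.0107]
top [297. 157.] tray xy [-32.6 -78.3] [121.5  13.4] 0.0 z [0.0235 0.0255 0.028 ]
top [288. 142.] tray xy [  1.9 -52.6] [55.1 11.4] 89.7 z [0.0074 0.0096 0.012 ]
top [264. 148.] tray xy [-18.   -7.8] [ 17.1 143.1] 3.2 z [0.0075 0.0097 0.0118]
top [264. 156.] tray xy [-41.7 -10.8] [ 17.4 140.2] 0.1 z [0.0156 0.0208 0.0229]
top [268. 166.] tray xy [-61.4 -21.6] [117.6  18.7] 89.9 z [0.0077 0.01   0.0136]
top [270. 176.] tray xy [-83.5 -25.9] [ 23.  108.3] 0.1 z [0.0079 0.0104 0.0261]
```

Emit:
drive_tool(
  moves=[
    [15, 12, 0, 0, 0, 0, 1],
    [40, 40, 0, 0, 0, 0, 1],
    [65, 70, 0, 0, 0, 0, 1],
    [90, 102, 0, 0, 0, 0, 1],
    [115, 135, 0, 0, 0, 0, 1],
    [140, 170, 0, 0, 0, 0, 1],
    [165, 203, 0, 0, 0, 0, 1],
    [184, 230, 5, 0, 0, 0, 1],
    [192, 242, 25, 0, 0, 0, 1],
    [192, 242, 50, 0, 0, 0, 1],
    [192, 242, 70, 0, 0, 0, 1],
    [192, 242, 82, 0, 0, 0, 1],
  ],
)

```text
t: 12.8
eef_pos: [0.5179, 0.2306, 0.2436]
ee_rot: [-3.14, -0.002, 3.033]
force: [0.4, 0.1, -3.5]
width: 0.024
```

```bash
python3 - <<'E'
from rods import *
rods(); view("top","t5",(100,40,360,240),3)
E
```

```text
12.8 [0.5179 0.2306 0.2436] [-1.7991e+02 -9.0000e-02  1.7377e+02] [ 0.4  0.1 -3.5] 0.02399668220899322
side [321. 195.] tray xy [59.1 -3.3] [130.9  11.9] 90.0 z [0.0148 0.0182 0.0204]
side [281. 204.] tray xy [-40.9  -7.4] [128.   14.7] 87.2 z [0.0156 0.0186 0.021 ]
top [266. 113.] tray xy [61.6 -2.6] [129.3  10.2] 89.7 z [0.0179 0.0205 0.0228]
top [262. 155.] tray xy [-38.7  -4.8] [128.4  10.2] 89.4 z [0.0183 0.0208 0.0228]
```

View pics/t5.png

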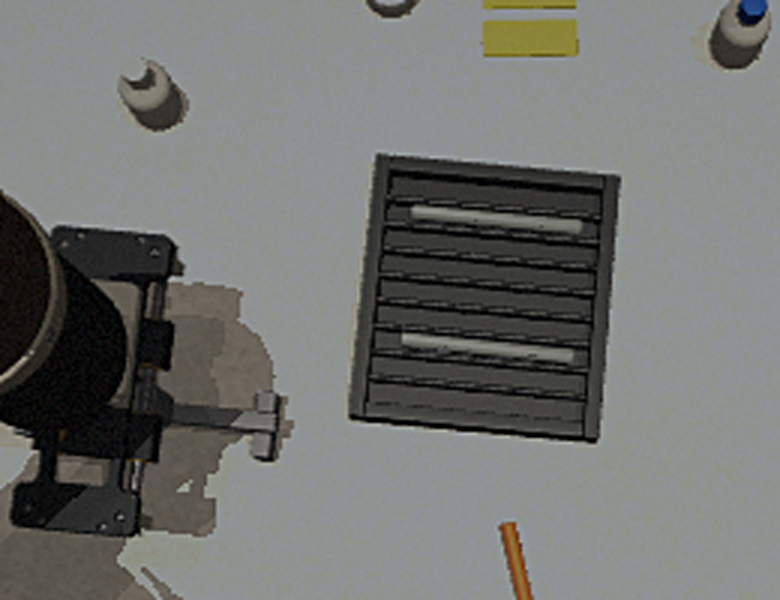

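Both rods are in grooves: tray (60,-3) and (-40,-6), tops at about 21 mm, within 3° of the grooves. The comb is clear of the tray, so I lower the last 11 mm and release.

Emit:
drive_tool(
  moves=[
    [0, 0, 6, 0, 0, 0, 1],
    [0, 0, 9, 0, 0, 0, 1],
    [0, 0, 10.5, 0, 0, 0, 1],
    [0, 0, 11, 0, 0, 0, 1],
    [0, 0, 11, 0, 0, 0, 1],
  ],
)

```text
t: 13.58
eef_pos: [0.5189, 0.2307, 0.2343]
ee_rot: [3.141, 0.0, 3.032]
force: [0.5, -0.0, -3.4]
width: 0.0238
```

Emit:
drive_tool(
  moves=[
    [0, 0, 1, 0, 0, 0, 1],
    [0, 0, 1.8, 0, 0, 0, 1],
    [0, 0, 1.8, 0, 0, 0, 1],
  ],
)

```text
t: 13.95
eef_pos: [0.5189, 0.2307, 0.2326]
ee_rot: [3.142, 0.0, 3.033]
force: [-0.2, 0.2, 0.1]
width: 0.024
```

The deck now carries the comb's weight, so I release and retreat straight up.

Emit:
drive_tool(
  moves=[
    [0, 0, 0, 0, 0, 0, 0],
    [0, 0, 0, 0, 0, 0, -1],
    [0, 0, 0, 0, 0, 0, -1],
    [0, 0, 0, 0, 0, 0, -1],
    [0, 0, 0, 0, 0, 0, -1],
    [0, 0, 0, 0, 0, 0, -1],
    [0, 0, 0, 0, 0, 0, -1],
    [0, 0, -10, 0, 0, 0, -1],
    [0, 0, -30, 0, 0, 0, -1],
    [0, 0, -60, 0, 0, 0, -1],
    [0, 0, -100, 0, 0, 0, -1],
    [0, 0, -120, 0, 0, 0, -1],
  ],
)

```text
t: 15.45
eef_pos: [0.5192, 0.2308, 0.3556]
ee_rot: [3.139, 0.003, 3.033]
force: [0.6, -0.2, -0.4]
width: 0.0876
```

Emit:
drive_tool(
  moves=[
    [0, 0, 0, 0, 0, 0, -1],
    [0, 0, 0, 0, 0, 0, -1],
  ],
)

```text
t: 15.7
eef_pos: [0.5186, 0.2305, 0.3522]
ee_rot: [-3.142, -0.0, 3.032]
force: [1.0, -0.4, -0.9]
width: 0.0876
```

```bash
python3 - <<'E'
from rods import *
rods()
for n in("wrist","side"):
    f=grab_frame(n); W=cloud(f); x,y,z=W[...,0],W[...,1],W[...,2]
    for lo,hi in((.085,.12),(.008,.12)):
        T=W[(x>.45)&(x<.6)&(y>.1)&(y<.35)&(z>lo)&(z<hi)]
        if len(T)>9: rt=cv2.minAreaRect(T[:,:2].astype(np.float32)*1000); print(n,"comb",np.round(rt[0],1),np.round(rt[1],1),round(rt[2],1),np.percentile(T[:,2],[2,50,98]).round(4))
view("side","s6",(130,70,400,270),2.9)
E
```

```text
15.7 [0.5186 0.2305 0.3522] [-1.8000e+02 -2.0000e-02  1.7374e+02] [ 1.  -0.4 -0.9] 0.08761102103119024
side [320. 194.] tray xy [59.3 -4.4] [ 11.1 128.3] 0.2 z [0.0149 0.0182 0.0207]
side [281. 204.] tray xy [-41.1  -5.6] [129.7  13.8] 87.3 z [0.0154 0.0185 0.0203]
top [266. 113.] tray xy [61.1 -2.5] [ 10.8 129.1] 0.1 z [0.0181 0.0209 0.0233]
top [262. 155.] tray xy [-39.   -6.2] [130.8  10.3] 89.9 z [0.0183 0.0207 0.023 ]
wrist comb [519.1 229.7] [50.  23.6] 84.3 [0.0897 0.0957 0.0972]
wrist comb [518.9 227. ] [192.8  49.8] 83.7 [0.0158 0.0404 0.0969]
side comb [516.5 231.1] [56.8 24.4] 82.1 [0.086  0.0937 0.0964]
side comb [516.5 229.2] [200.3  50.5] 83.5 [0.0095 0.0388 0.0958]
```

View pics/s6.png

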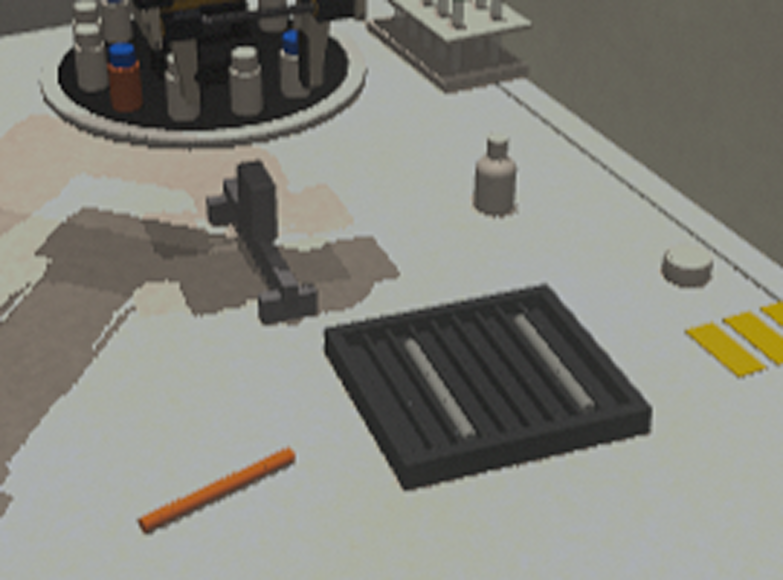

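The comb stands upright at (260,240), off the tray. Both rods are seated at (440,390) and (555,360), and the gripper is clear.

```bash
python3 -c "
from station import job_done; print(job_done())"
```

```text
the job is handed in; nothing more can be done
None
```

I drew the wide comb across the tray along its side rims. Both rods turned and dropped into grooves. I then stood the comb on the deck beside the tray and handed the job in at about 16 s. `job_done` gives no verdict.

- **Rods:** they lie at about (60, -3) and (-40, -6) mm in the tray frame, within 3° of the grooves. Their tops are about 21 mm up, so their middles are at about 15 mm.
- **Comb:** it stands at about (0.519, 0.230) m with its grip top 96 mm up, so its grip centre is about 68 mm up. I judged it upright from the side picture and the level top; I did not measure the tilt directly.
- **Gripper:** it is open, about 120 mm above its release height, and touching nothing. I worked from fingertip clearances and pictures and saw no contact with the rods, but I had no direct reading of contact force on them.
- **Disagreements:**
  - The side and wrist views differed by about 3 mm on how the comb lined up with the tray. I split the difference.
  - The side camera reads about 2 mm lower than the top camera.
  - One rod did not show in the first check after the sweep, probably because it was in shadow. Both views measured it after that.

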